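Grease a polisher spindle and take a vibration reading

ROBOT

A 6-joint arm with a two-finger parallel gripper is mounted at the origin on the work surface. World frame = base frame: x ahead of the robot, y to its left, z up, the work surface at z = 0. Lengths are in m, angles in rad, forces in N, time in s.
With the tool pointing down it reaches from about 0.275 to 1 m from the base axis. Payload 8.4 kg.
Tool frame: the origin (TCP) lies on the centre line of the jaws, within the pads' length; the fingertips stand 17 mm ahead of it and the grasp point (between the pads) lies 2 mm behind it (bot.tcp_to_tips is the y of the fingertips in the tool frame, in m); y points along the fingers, z is the direction in which the jaws open and shut, and the axes are right-handed (so a half turn about y gives the same grasp; the last joint's range is limited). The gripper opens to 85 mm and grips with 20 to 120 N. Pads are 22 mm wide; open, the fingers measure 114 mm over their backs; the gripper's body (76 mm by 85 mm) begins 54 mm behind the grasp point. The pads swing forward as they close: fully open they stand 13 mm farther back than shut.
Start: joints at [1.31, 0.353, 1.633, -0, 1.155, -0.002], TCP at [0.16, 0.604, 0.248] pointing down, gripper open.
Joint ranges: [-2.63, 2.63], [-0.92, 2.1], [0.06, 2.66], [-1.3, 4.44], [0, 2.69], [-3.02, 3.02]. Speed limits (rad/s): [2.22, 2.22, 2.79, 3.14, 3.14, 3.14].

INTERFACE

Orientations are given as a unit quaternion [x, y, z, w].
In Python, from workcell import bot, hand, kinematics, get_obs, vision, hand_in gives the robot as it stands. The module is installed in compiled form; this text tells all that it offers. Calls block until the motion is done:
- bot.reach(position, orientation): joint-space move of the TCP to a pose.
- bot.servo_line(position, ori=None, velocity=0.15): straight line of the TCP; ori=None keeps the orientation; velocity is the mean speed in m/s.
- bot.goto_joints(angles): joint-space move.
- hand.move_gripper(opening, strength=None): finger opening in m; strength is the grip in N (None keeps the last); returns when the fingers have stopped.
- bot.dwell(seconds).
- kinematics.solve_ik(position, orientation): joint angles nearest the present ones, or None.
- get_obs(): the state.
- vision.read_camera(name): name is "scene" or "top" or "wrist"; returns a dict with "frame" (420x560x3 uint8, red, green, blue), "intrinsics" (3x3 intrinsics, pixels), "dist" ([k1, k2, p1, p2, k3] as OpenCV has them; the pictures are not rectified), "view" (4x4, takes a point from world to camera coordinates). Camera axes: x right, y down, z forward; pixel columns grow to the right and rows downward; lengths in m; the calibration is good to about 2 mm. A picture is of the moment at which its call begins. There is no depth.
A pose or a line that the arm cannot do raises bot.IKError and nothing moves.
- hand_in(): hands the job in, once; it reports no verdict.
The state is a dict: "time_s": time; "joint_pos": joint angles; "joint_vel": joint speeds; "joint_efforts": joint torques, N m; "position": TCP position; "orientation": TCP orientation; "wrist_force": force on the tool from outside, world axes, zero at the start; "ft_torque": the same for the moment, N m; "gripper_width": finger opening in m.
Only numpy, scipy, OpenCV 4.12 (cv2) and the standard library are available. Lean on these libraries where they do the work, as an engineer would, in place of code of your own. Each camera call takes 0.05 s, during which the arm holds its last target.

TASK

Grease the polisher spindle with at least three full strokes of the hand pump, pushing the red paddle right down to its stop and letting the spring bring it fully back up each time. Then take the yellow vibration probe from its holder and hold it upright on the white dot of the red measuring pad (not the blue one), pressing gently so that the sprung tip goes about half way in. Finish like that, with the probe still held on the pad, and leave the specimens, spray can and wrench where they are.

Things in the scene. Friction and masses are not known exactly. Their poses are not given: they have to be found in the camera images.
- pump_lever (a joint): angle of the pump's lever: 0 = up at rest (a spring returns it there by itself), 0.5 rad = down on its stop. The lever is a steel flat bar that ends in a red paddle; at 0 it rises 0.25 rad above level going away from the pivot, at 0.5 it slopes 0.25 rad below level. Pushing the paddle down takes about 3 N at the top and 9 N at the bottom.
- paddle (a point): centre of the upper face of the red paddle, 70 mm long (along the lever) by 45 mm wide by 12 mm thick; 175 mm from the pivot along the lever and 6 mm above its centre line; about 164 mm above the bench at rest, 78 mm at the stop. The paddle end sticks out over the bare bench, clear of the pump.
- pump_pivot (a point): centre of the lever's pivot pin on the green grease pump, 115 mm above the bench; fixed. x, y axes are the pump's: the lever swings in its x-z plane and points to its -x. The pump (base 160 by 120 mm, amber reservoir 154 mm high) stands on the +x side of the pivot and is bolted down.
- probe: vibration probe, 151 mm long, 0.14 kg, loose, standing upright tip down in its holder; origin at the tip's end when the tip is out, z up along the probe to its top. From the bottom: sprung steel tip (8 mm thick, round end, sticks out 14 mm), aluminium barrel 20 mm in diameter from 14 to 75 mm, black collar 32 by 32 mm from 75 to 81 mm, yellow square grip 22 by 22 mm from 81 to 145 mm with its faces square to x and y, black cap to 151 mm.
- probe_grip (a point): middle of the probe's yellow grip, on its axis, 113 mm above the probe's origin; axes as the probe's
- probe_point (a point): the very end of the probe's sprung steel tip; moves with the tip
- probe_tip (a joint): how far the probe's sprung tip is pushed in: 0 = out, 0.010 m = fully in. It needs 1 N to start moving and 6 N to go fully in (3.5 N at half).
- holder: grey probe holder, block 70 by 70 by 85 mm high with a round hole of 25 mm through it from top to bottom, fixed; origin at the centre of its underside. The probe hangs in the hole by its collar, which rests on the block's top, so that its tip end is 10 mm above the bench; lift it straight up by 80 mm to clear the block.
- spindle_stand: fixed stand, base plate 130 (x) by 180 (y) by 12 mm, origin at the centre of its underside; a steel shaft along y with a pulley at the -y end runs in two white bearing housings at y = +55 and -55 mm, each with a flat steel boss on top at 94 mm which bears a pad
- red_pad_top (a point): the white dot (10 mm) at the centre of the top face of the red measuring pad, a disc 28 mm in diameter and 4 mm thick, fixed flat on one of the two housings; this point is 98 mm above the bench
- red_pad: the same red pad; origin at the centre of its underside, z up
- blue_pad: a like pad in blue on the other housing, not to be used; origin at the centre of its underside
- specimen_a: black mounted metal specimen, loose, disc 32 mm in diameter, 20 mm high, origin at the centre of its underside; leave alone
- specimen_b: green mounted metal specimen, same size; leave alone
- spray_can: red spray can, loose, 50 mm in diameter, 140 mm high, standing, origin at the centre of its underside; leave alone
- wrench: steel wrench, loose, 140 mm long, lying on the bench, origin at its middle underneath, its length along its x; leave alone
There are look-alikes about, which are no part of the job. There is more than one size of the probe; the one meant has the size given above. Leave any turquoise look-alike of the spindle_stand alone.

How it is judged:
By the outcome, as a careful person would: the job done as asked, in the order asked, and still so for the second after the job is handed in, while the arm keeps its last pose, push and grip.
It also fails if it takes over 58 s, if anything falls off the work surface, if the arm or the gripper's body presses on something with over 40 N, if the wrist force passes 120 N, or if a joint passes its speed limit or range.

## Working session

There is one attempt and no reset: what is moved stays moved. The work goes in short steps, each a Python script; the robot and the scene stay as the last script left them, time stands still between calls to the robot, and variables do not carry over. Pictures are saved under pics/ and viewed, and the job is handed in when it is done.

```bash
mkdir -p pics
python3 - <<'E'
from workcell import vision,get_obs
import cv2,pickle
d={}
for n in("scene","top","wrist"):
    c=vision.read_camera(n); d[n]=c
    cv2.imwrite(f"pics/{n}0.png",cv2.resize(c["frame"][:,:,::-1],(784,588)))
    print(n,c["intrinsics"].tolist(),c["dist"],c["view"].round(3).tolist())
pickle.dump(d,open("cam0.pkl","wb"))
o=get_obs();print(o["time_s"],o["orientation"],o["wrist_force"])
E
```

```text
scene [[533.8121839086099, 0.0, 279.4497957072601], [0.0, 533.8121839086099, 211.3710328967205], [0.0, 0.0, 1.0]] [-0.1152414  0.         0.         0.         0.       ] [[-0.865, 0.501, 0.01, 0.428], [0.304, 0.541, -0.784, -0.068], [-0.398, -0.676, -0.62, 1.681], [0.0, 0.0, 0.0, 1.0]]
top [[433.55397796803135, 0.0, 279.3088832597099], [0.0, 433.55397796803135, 207.2268415300642], [0.0, 0.0, 1.0]] [0.0009235 0.        0.        0.        0.       ] [[0.021, -1.0, 0.007, 0.003], [-0.996, -0.021, -0.089, 0.513], [0.089, -0.005, -0.996, 1.166], [0.0, 0.0, 0.0, 1.0]]
wrist [[310.56298510312246, 0.0, 279.6968738615628], [0.0, 310.56298510312246, 204.2255317170628], [0.0, 0.0, 1.0]] [-0.01578416  0.          0.          0.          0.        ] [[0.256, 0.967, -0.001, -0.624], [0.927, -0.245, 0.285, -0.037], [0.275, -0.074, -0.959, 0.378], [0.0, 0.0, 0.0, 1.0]]
0.15 [ 0.70156207 -0.09129008  0.09121742 -0.70082534] [ 0.27368605  0.63711412 -0.40438985]
```

View pics/scene0.png

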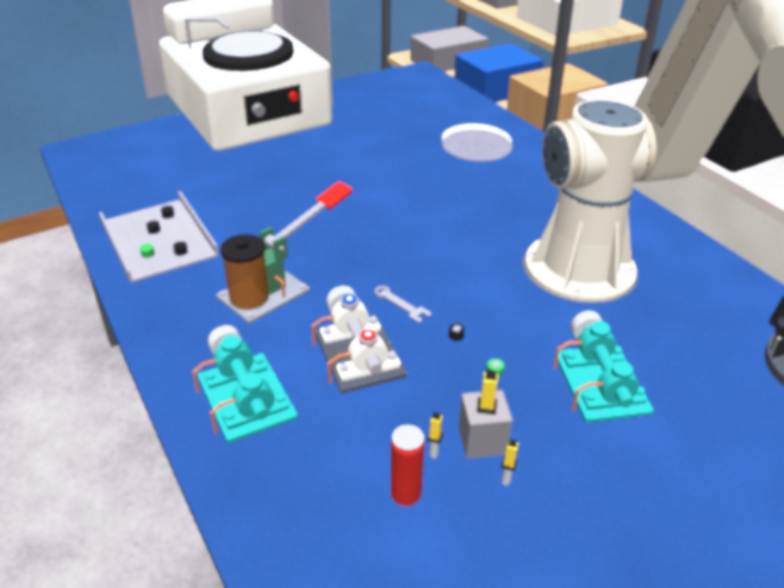

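View pics/top0.png

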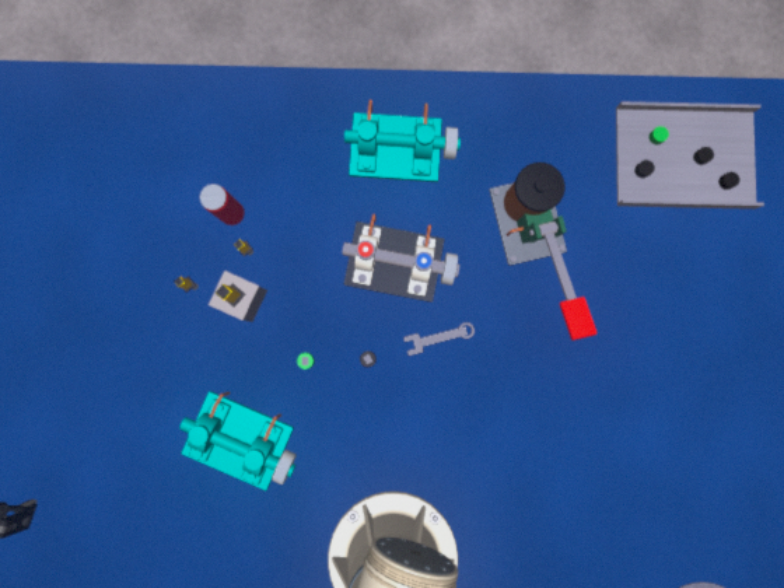

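View pics/wrist0.png

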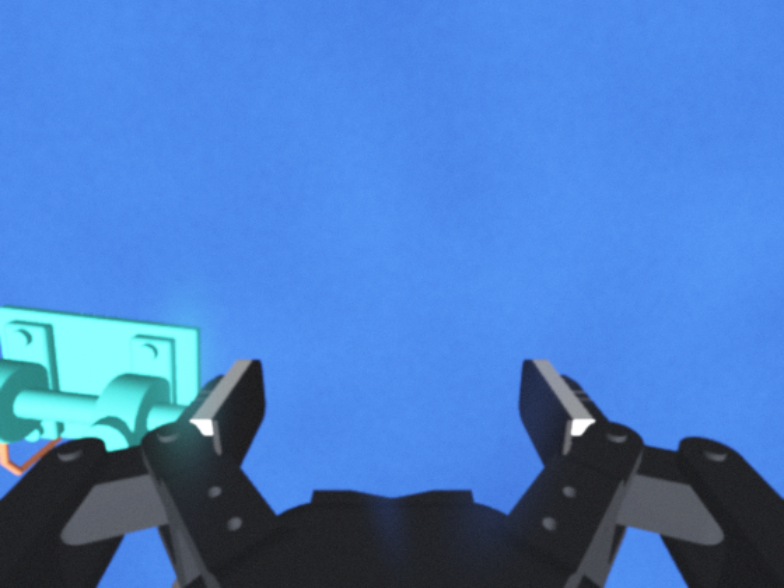

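In the 784x588 pictures I see:
- **Probe:** the candidate in the grey holder is at scene (488,390), top (230,293). Two smaller yellow look-alikes stand on the bench at scene (435,427) and (511,455).
- **Red pad:** the one on the white/grey stand is at scene (367,337), top (366,250). The blue pad is at top (424,261), and there are two turquoise stands to leave alone.
- **Paddle:** red, at scene (334,194), top (578,318). The other red things are the spray can and the polisher's button.

Next I'll measure these.

```bash
cat > h.py <<'E'
import numpy as np,cv2,pickle
def ray(c,uv):
    p=cv2.undistortPoints(np.array([[uv]],float),c["intrinsics"],c["dist"])[0,0]
    V=c["view"];R=V[:3,:3];t=V[:3,3]
    d=R.T@np.array([p[0],p[1],1]);return -R.T@t,d/np.linalg.norm(d)
def onz(c,uv,z):
    o,d=ray(c,uv);return o+d*(z-o[2])/d[2]
def tri(r1,r2):
    A=[];b=[]
    M=np.zeros((3,3));v=np.zeros(3);P=[np.eye(3)-np.outer(d,d) for o,d in(r1,r2)]
    for (o,d),p in zip((r1,r2),P): M+=p;v+=p@o
    X=np.linalg.solve(M,v);return X,[np.linalg.norm(p@(X-o)) for (o,d),p in zip((r1,r2),P)]
def proj(c,X):
    V=c["view"];r,_=cv2.Rodrigues(V[:3,:3]);return cv2.projectPoints(np.array([X],float),r,V[:3,3],c["intrinsics"],c["dist"])[0][0,0]
def hsv(c): return cv2.cvtColor(c["frame"],cv2.COLOR_RGB2HSV)
def mask(c,kind):
    h=hsv(c)
    if kind=="red": return cv2.inRange(h,(0,120,70),(8,255,255))|cv2.inRange(h,(172,120,70),(180,255,255))
    if kind=="yellow": return cv2.inRange(h,(20,110,60),(35,255,255))
    if kind=="blue": return cv2.inRange(h,(95,100,60),(125,255,255))
def blobs(m,amin=20):
    cs,_=cv2.findContours(m,cv2.RETR_EXTERNAL,cv2.CHAIN_APPROX_NONE)
    out=[]
    for k in cs:
        M=cv2.moments(k)
        if M["m00"]>=amin: out.append((M["m10"]/M["m00"],M["m01"]/M["m00"],M["m00"],k))
    return out
E
python3 - <<'E'
from h import *
d=pickle.load(open("cam0.pkl","rb"))
for n in("scene","top"):
    for k in("red","yellow"):
        for b in blobs(mask(d[n],k)):
            print(n,k,np.round(b[:3],1),cv2.boundingRect(b[3]),"box",cv2.boxPoints(cv2.minAreaRect(b[3])).round(1).tolist() if b[2]>100 else "")
t,s=d["top"],d["scene"]
def crop(n,x,y,w,h,f):
    cv2.imwrite(f"pics/crop_{n}_{x}.png",cv2.resize(d[n]["frame"][y:y+h,x:x+w,::-1],None,fx=f,fy=f,interpolation=cv2.INTER_CUBIC))
crop("top",120,150,90,80,8); crop("scene",280,240,110,110,5)
crop("top",340,110,100,140,4)
E
```

```text
scene red [289.8 338.8 723.5] (280, 317, 22, 43) box [[280.0, 359.0], [280.0, 317.0], [301.0, 317.0], [301.0, 359.0]]
scene red [238.6 138.8 207.5] (227, 130, 24, 19) box [[225.89999389648438, 141.6999969482422], [243.89999389648438, 127.30000305175781], [250.89999389648438, 136.10000610351562], [233.0, 150.39999389648438]]
scene red [208.8  67.9  48.5] (205, 64, 8, 9) box 
scene yellow [364.  325.5  98. ] (360, 317, 9, 18) box 
scene yellow [310.7 305.9  92.5] (307, 298, 8, 17) box 
scene yellow [348.6 281.1 197. ] (342, 267, 14, 27) box [[341.5, 291.70001220703125], [346.5, 265.3999938964844], [356.70001220703125, 267.29998779296875], [351.70001220703125, 293.70001220703125]]
top red [412.6 226.8 473.5] (400, 212, 26, 31) box [[399.20001220703125, 216.0], [416.3999938964844, 210.0], [426.1000061035156, 237.60000610351562], [408.8999938964844, 243.60000610351562]]
top red [260.7 177.6  72. ] (256, 173, 11, 11) box 
top yellow [164.8 210.   57. ] (159, 203, 12, 13) box 
top yellow [132.  202.1  29. ] (128, 198, 8, 8) box
```

```bash
ls pics
```

```text
crop_scene_280.png
crop_top_120.png
crop_top_340.png
scene0.png
top0.png
wrist0.png
```

View pics/crop_top_120.png

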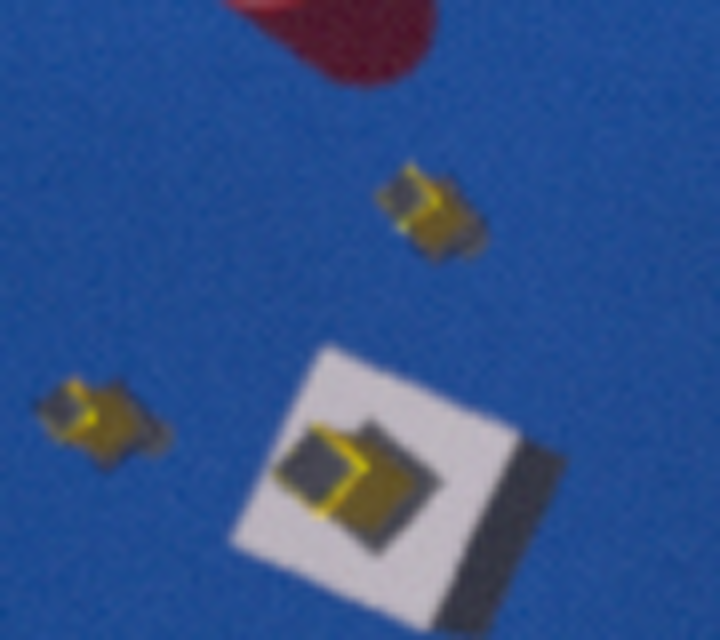

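View pics/crop_scene_280.png

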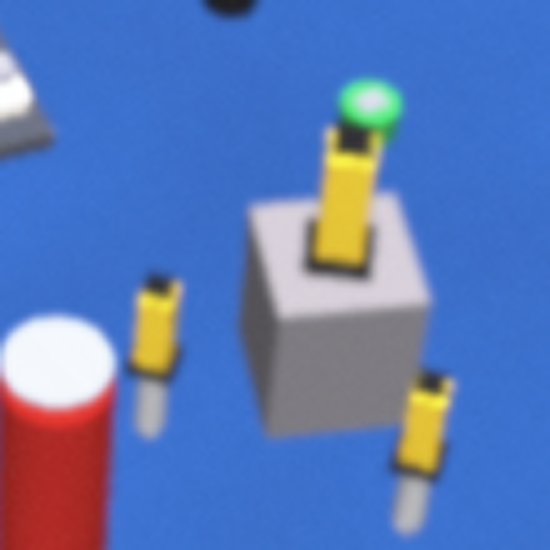

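View pics/crop_top_340.png

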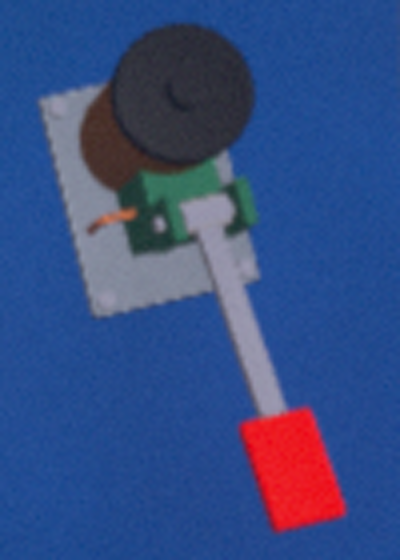

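Run:
```python
from h import *
d=pickle.load(open("cam0.pkl","rb"));t,s=d["top"],d["scene"]
# paddle
print("paddle top@.164",onz(t,(412.6,226.8),.164),"scene",onz(s,(238.6,138.8),.164),"tri",tri(ray(t,(412.6,226.8)),ray(s,(238.6,138.8))))
b=cv2.boxPoints(cv2.minAreaRect([x for x in blobs(mask(t,"red")) if x[2]>300][0][3]))
for p in b: print("  corner",onz(t,p,.164).round(3))
# red pad
print("redpad top",onz(t,(260.7,177.6),.098))
for k in("red",):
  for x in blobs(mask(s,k),5): print(np.round(x[:3],1))
print("redpad scene",onz(s,(262.3,240.5),.098), "proj of top est in scene",proj(s,onz(t,(260.7,177.6),.098)))
# probe
print("probe grip tri",tri(ray(t,(164.8,210)),ray(s,(348.6,281.1))), "scene at .123",onz(s,(348.6,281.1),.123))
```

```text
paddle top@.164 [ 0.45984219 -0.30782739  0.164     ] scene [ 0.46353406 -0.30065207  0.164     ] tri (array([ 0.45981483, -0.30932797,  0.15853982]), [np.float64(0.0003623166264614334), np.float64(0.0003623166264615644)])
  corner [ 0.485 -0.276  0.164]
  corner [ 0.501 -0.317  0.164]
  corner [ 0.434 -0.34   0.164]
  corner [ 0.419 -0.299  0.164]
redpad top [0.58200365 0.06376973 0.098     ]
[289.8 338.8 723.5]
[262.4 240.2  16.5]
[238.6 138.8 207.5]
[208.8  67.9  48.5]
redpad scene [0.58675007 0.07250166 0.098     ] proj of top est in scene [262.29264699 237.88920678]
probe grip tri (array([0.49083391, 0.30451969, 0.11136699]), [np.float64(0.0011545093559748845), np.float64(0.0011545093559749064)]) scene at .123 [0.49742213 0.31381715 0.123     ]
```

The crops show that the holder's probe is the large one, with its collar resting on the block top. The small ones stand free and are about half the size. The paddle's top-view rectangle measures 71x44 mm at z=0.164, against the given 70x45, so that measurement holds. I'll start on the pump.

```bash
cat >> h.py <<'E'
from scipy.spatial.transform import Rotation as Rn
def down(phi):
    y=np.array([0,0,-1.]);z=np.array([np.cos(phi),np.sin(phi),0]);x=np.cross(y,z)
    return Rn.from_matrix(np.stack([x,y,z],1)).as_quat()
E
python3 - <<'E'
from workcell import *
from h import *
print(bot.tcp_to_tips, Rn.from_quat(get_obs()["orientation"]).as_matrix()[:,2])
lev=np.arctan2(.023,.067)
for phi in (lev+np.pi/2,lev-np.pi/2,lev,lev+np.pi):
    for z in(.20+.017,.078+.017):
        q=kinematics.solve_ik([.460,-.308,z],down(phi)); print(round(phi,2),None if q is None else np.round(q,2))
E
```

```text
0.017 [ 0.25594617  0.96669047 -0.00104644]
1.9 [-0.59  0.28  1.82 -0.    1.05 -2.49]
1.9 [-0.59  0.44  1.91 -0.    0.8  -2.49]
-1.24 [-0.59  0.28  1.82 -0.    1.05  0.65]
-1.24 [-0.59  0.44  1.91 -0.    0.8   0.65]
0.33 [-0.59  0.28  1.82 -0.    1.05 -0.92]
0.33 [-0.59  0.44  1.91 -0.    0.8  -0.92]
3.47 [-0.59  0.28  1.82 -0.    1.05  2.22]
3.47 [-0.59  0.44  1.91 -0.    0.8   2.22]
```

Run:
```python
from workcell import *
from h import *
lev=np.arctan2(.023,.067); q=down(lev-np.pi/2)
f0=np.array(get_obs()["wrist_force"])
hand.move_gripper(0.0,40)
bot.reach([.460,-.308,.217],q)
print("t",get_obs()["time_s"],get_obs()["wrist_force"],get_obs()["gripper_width"])
c=vision.read_camera("wrist"); cv2.imwrite("pics/w1.png",c["frame"][:,:,::-1])
bot.servo_line([.460,-.308,.105],velocity=.12)
z=.105
while True:
    o=get_obs(); print(round(z,4),o["position"].round(4) if hasattr(o["position"],"round") else o["position"],np.round(o["wrist_force"],1))
    if o["wrist_force"][2]>22 or z<.088: break
    z-=.003; bot.servo_line([.460,-.308,z],velocity=.06)
s=vision.read_camera("scene"); cv2.imwrite("pics/s1.png",cv2.resize(s["frame"][60:260,140:320,::-1],None,fx=3,fy=3))
print(get_obs()["time_s"])
```

```text
t 4.2667 [-0.07847393  0.04272548  0.32693428] -0.0002890450790018283
0.105 [ 0.461 -0.308  0.105] [1.4 2.5 8. ]
0.102 [ 0.4611 -0.308   0.1022] [2.7 2.8 9.7]
0.099 [ 0.4614 -0.3082  0.0993] [2.1 2.4 9.2]
0.096 [ 0.4617 -0.3083  0.097 ] [ 2.   4.3 15.1]
0.093 [ 0.462  -0.3083  0.0957] [-3.1  7.2 37.1]
6.45
```

View pics/s1.png

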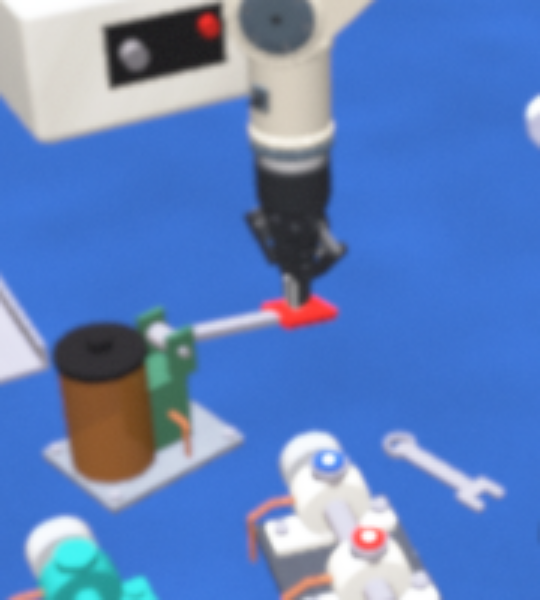

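View pics/w1.png

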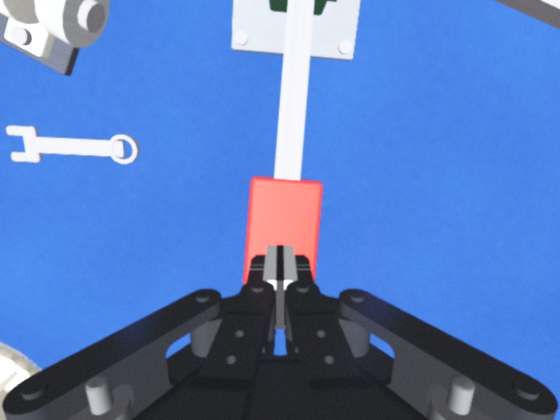

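The lever is down on its stop: the contact force jumps below a TCP height of about 0.096, and the picture shows the lever sloping down. Now I'll let it return and do three more strokes, one of them spare.

Run:
```python
from workcell import *
from h import *
for i in range(4):
    bot.servo_line([.460,-.308,.205],velocity=.15); bot.dwell(.4)
    s=vision.read_camera("scene"); cv2.imwrite(f"pics/up{i}.png",cv2.resize(s["frame"][60:260,140:320,::-1],None,fx=3,fy=3))
    b=[np.round(x[:3],1) for x in blobs(mask(s,"red")) if 200<x[0]<260 and x[1]>100]
    print("up",b,np.round(get_obs()["wrist_force"],1))
    if i==3: break
    bot.servo_line([.460,-.308,.100],velocity=.12)
    bot.servo_line([.460,-.308,.0932],velocity=.04); bot.dwell(.2)
    o=get_obs(); print("dn",o["position"].round(4),np.round(o["wrist_force"],1),o["time_s"])
print(get_obs()["time_s"])
```

```text
up [array([238.7, 138.7, 206. ])] [ 0.2 -0.1  1. ]
dn [ 0.4619 -0.3084  0.0958] [-3.4  7.7 34. ] 9.3417
up [array([238.7, 138.7, 206. ])] [ 0.8  0.3 -0.5]
dn [ 0.4619 -0.3084  0.0959] [-3.1  7.2 33.5] 12.225
up [array([238.7, 138.7, 206. ])] [ 0.9 -0.6  0.6]
dn [ 0.4619 -0.3084  0.0958] [-3.8  7.2 34. ] 15.1083
up [array([238.7, 138.7, 206. ])] [0.6 0.4 0.2]
16.45
```

View pics/up3.png

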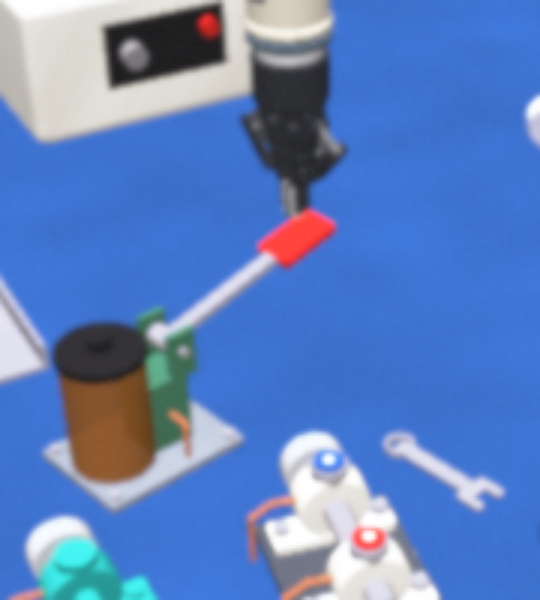

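Run:
```python
from workcell import *
from h import *
d=pickle.load(open("cam0.pkl","rb"));t,s=d["top"],d["scene"]
f=lambda x,y:(120+(x+.5)/8-.5,150+(y+.5)/8-.5)
print("cap top",onz(t,f(321,470),.161)); print("holder top",onz(t,f(378,487),.085))
H=[onz(t,f(*p),.085)[:2] for p in((328,345),(522,432),(432,630),(232,543))]
print([round(np.linalg.norm(H[i]-H[i-1]),4) for i in range(4)])
C=[onz(t,f(*p),.161)[:2] for p in((318,428),(368,468),(322,518),(275,470))]
for i in range(4): v=C[i]-C[i-1]; print("cap side",np.linalg.norm(v).round(4),np.degrees(np.arctan2(v[1],v[0])).round(1))
fs=lambda x,y:(280+(x+.5)/5-.5,240+(y+.5)/5-.5)
print("cap scene",onz(s,fs(351,134),.161))
# camera in tool frame
w=d["wrist"]; V=w["view"]; R=V[:3,:3]; cp=-R.T@V[:3,3]
T=Rn.from_quat([0.70156207,-0.09129008,0.09121742,-0.70082534]).as_matrix()
print("cam in tool",T.T@(cp-[.16,.604,.248]),"axes",(T.T@R.T).round(2).tolist())
np.save("Tc.npy",np.c_[T.T@(cp-[.16,.604,.248]),T.T@R.T])
```

```text
cap top [0.49175466 0.30346295 0.161     ]
holder top [0.49276566 0.30539899 0.085     ]
[np.float64(0.0709), np.float64(0.0696), np.float64(0.07), np.float64(0.071)]
cap side 0.018 -43.6
cap side 0.0196 -127.1
cap side 0.0203 139.5
cap side 0.0205 46.2
cap scene [0.49334696 0.30669385 0.161     ]
cam in tool [-0.07257291 -0.12472659 -0.00070012] axes [[-0.0, 0.96, 0.28], [-0.0, -0.28, 0.96], [1.0, 0.0, 0.0]]
```

Run:
```python
from workcell import *
from h import *
d=pickle.load(open("cam0.pkl","rb"));t=d["top"]
print("can",onz(t,(213/1.4,197/1.4),.14).round(3)); print("small",onz(t,(171,174.5),.07).round(3),onz(t,(128.5,201),.07).round(3))
hand.move_gripper(.06,40)
P=np.array([.582,.065]); phi=.85-0.0
def tool_x(phi): return np.cross([0,0,-1.],[np.cos(phi),np.sin(phi),0])[:2]
p=P-.02*tool_x(phi); q=down(phi)
print(kinematics.solve_ik([*p,.29],q),tool_x(phi))
bot.reach([*p,.29],q); bot.dwell(.3)
w=vision.read_camera("wrist"); pickle.dump(w,open("wpad.pkl","wb")); cv2.imwrite("pics/wpad.png",w["frame"][:,:,::-1])
P=np.array([.4925,.305]); p=P-.02*tool_x(phi)
bot.reach([*p,.31],q); bot.dwell(.3)
w=vision.read_camera("wrist"); pickle.dump(w,open("wprobe.pkl","wb")); cv2.imwrite("pics/wprobe.png",w["frame"][:,:,::-1])
print(get_obs()["time_s"],get_obs()["position"])
```

```text
can [0.663 0.336 0.14 ]
small [0.589 0.302 0.07 ] [0.517 0.411 0.07 ]
[ 1.34438953e-01  2.33469048e-01  1.70210270e+00 -4.44089210e-16
  1.20602091e+00 -7.15561047e-01] [ 0.75128041 -0.65998315]
20.275 [0.47789414 0.31751858 0.30993286]
```

View pics/wpad.png

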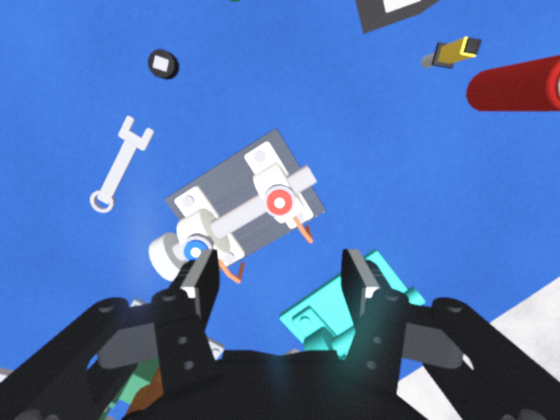

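View pics/wprobe.png

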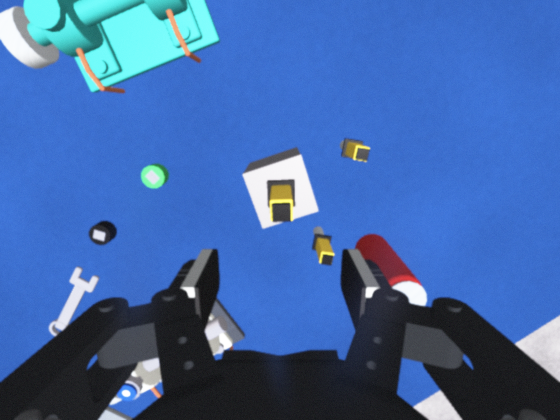

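The pad view shows the red pad with its white dot at about (279,202), and the blue pad at (195,251). In the probe view the cap is at about (281,212), with the grip nearly square to the image and nothing close to the finger paths. Refining both positions now.

Run:
```python
from h import *
w=pickle.load(open("wpad.pkl","rb"))
m=mask(w,"red"); 
for b in blobs(m,100):
    if 250<b[0]<310: print("pad outline",np.round(b[:3],2),cv2.minEnclosingCircle(b[3]),onz(w,b[:2],.098)); bx=b
x,y=int(bx[0]),int(bx[1]); f=w["frame"][y-18:y+18,x-18:x+18]
wh=cv2.inRange(cv2.cvtColor(f,cv2.COLOR_RGB2HSV),(0,0,180),(180,90,255))
for b in blobs(wh,10): print("white",b[0]+x-18,b[1]+y-18,b[2],onz(w,(b[0]+x-18,b[1]+y-18),.098))
cv2.imwrite("pics/cpad.png",cv2.resize(f[:,:,::-1],None,fx=10,fy=10,interpolation=cv2.INTER_CUBIC))
w=pickle.load(open("wprobe.pkl","rb")); f=w["frame"][170:235,240:325]
cv2.imwrite("pics/cprobe.png",cv2.resize(f[:,:,::-1],None,fx=8,fy=8,interpolation=cv2.INTER_CUBIC))
```

```text
pad outline [279.09 201.69 410.5 ] ((279.09027099609375, 201.63888549804688), 11.928114891052246) [0.58064744 0.06433207 0.098     ]
white 278.9857183661811 199.7435018566124 1167.0 [0.57896159 0.06567109 0.098     ]
```

View pics/cprobe.png

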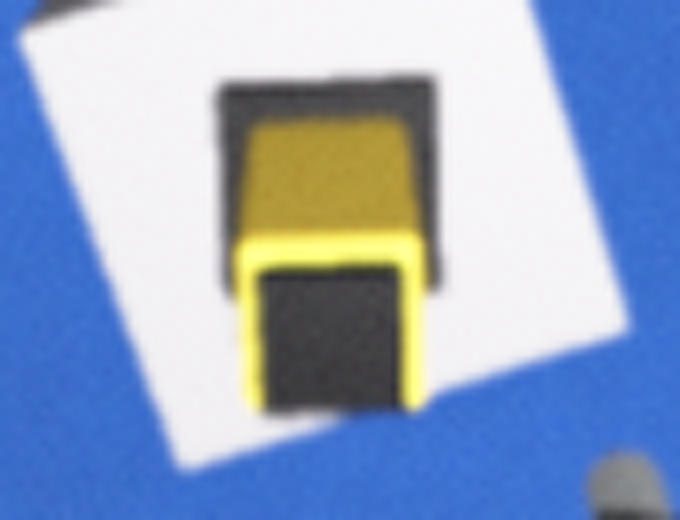

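View pics/cpad.png

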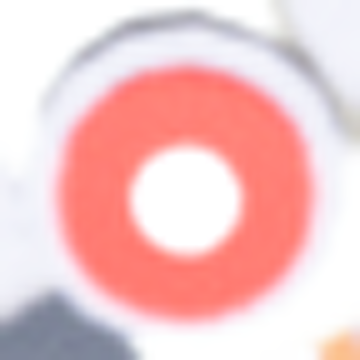

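Run:
```python
from h import *
w=pickle.load(open("wprobe.pkl","rb")); f=lambda x,y:(240+(x+.5)/8-.5,170+(y+.5)/8-.5)
C=[onz(w,f(*p),.161)[:2] for p in((257,270),(403,265),(405,407),(263,412))]
print("cap c",np.mean(C,0))
for i in range(4): v=C[i]-C[i-1]; print(np.linalg.norm(v).round(4),np.degrees(np.arctan2(v[1],v[0])).round(1)%90)
K=[onz(w,f(*p),.091)[:2] for p in((218,86),(437,78),(441,290),(229,297))]
print("collar c",np.mean(K,0))
for i in range(4): v=K[i]-K[i-1]; print(np.linalg.norm(v).round(4),np.degrees(np.arctan2(v[1],v[0])).round(1)%90)
```

```text
cap c [0.49104336 0.30711668]
0.0173 50.5
0.0168 50.7
0.0173 49.9
0.0166 50.69999999999999
collar c [0.49131217 0.30719243]
0.0312 50.900000000000006
0.0309 50.7
0.0313 50.4
0.0307 50.599999999999994
```

Both pads and the probe are now measured with the same camera at the same orientation, so any hand-eye bias cancels. The collar measures 31 mm against the given 32 mm, and cap and collar centres agree to 0.3 mm, so it's the right probe and it's upright. Yaw is 50.6°. Grasping.

Run:
```python
from workcell import *
from h import *
q=down(np.radians(50.6)); P=[.4912,.3071]
bot.reach([*P,.20],q)
bot.servo_line([*P,.126],velocity=.08)
o=get_obs(); print(o["position"].round(4),np.round(o["wrist_force"],1))
hand.move_gripper(0.0,60); bot.dwell(.2)
o=get_obs(); print("grip",o["gripper_width"],o["position"].round(4),np.round(o["wrist_force"],1))
bot.servo_line([*P,.226],velocity=.1)
bot.servo_line([*P,.280],velocity=.15); bot.dwell(.2)
o=get_obs(); print("lift",o["gripper_width"],o["position"].round(4),np.round(o["wrist_force"],1),o["time_s"])
for n in("scene","wrist"):
    c=vision.read_camera(n); cv2.imwrite(f"pics/l_{n}.png",c["frame"][:,:,::-1] if n=="wrist" else cv2.resize(c["frame"][150:370,250:450,::-1],None,fx=2.7,fy=2.7))
```

```text
[0.4915 0.3073 0.1265] [0.6 0.4 0.2]
grip 0.02127789371540414 [0.4914 0.3073 0.1265] [-1.1 -0.9  5.8]
lift 0.02153728003234699 [0.4906 0.3067 0.2786] [-0.3 -0.6 -0.8] 24.3583
```

View pics/l_scene.png

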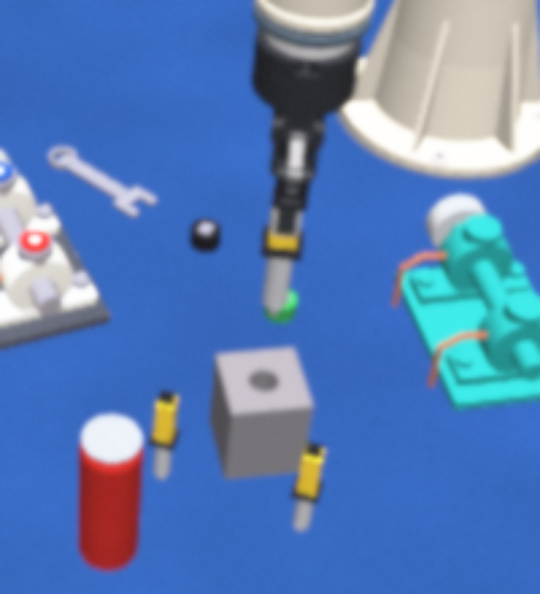

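View pics/l_wrist.png

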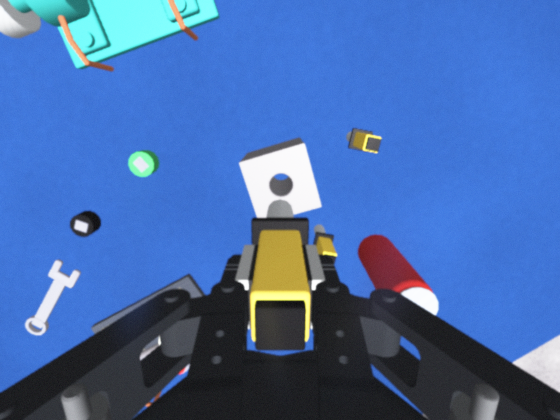

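Probe held upright and clear of the holder: the hole is empty and the grip width is 21.5 mm. Moving over the red pad.

Run:
```python
from workcell import *
from h import *
q=down(np.radians(50.6)); P=[.5807,.0643]
bot.reach([*P,.275],q); bot.servo_line([*P,.222],velocity=.08); bot.dwell(.5)
o=get_obs(); print(o["gripper_width"],o["position"].round(4),np.round(o["wrist_force"],2),o["time_s"])
for n in("scene","wrist","top"):
    c=vision.read_camera(n); pickle.dump(c,open(f"a_{n}.pkl","wb"))
    X=proj(c,[*P,.098]).astype(int); print(n,X)
    x0,y0=max(X[0]-50,0),max(X[1]-60,0)
    cv2.imwrite(f"pics/a_{n}.png",cv2.resize(c["frame"][y0:y0+100,x0:x0+100,::-1],None,fx=6,fy=6,interpolation=cv2.INTER_CUBIC))
```

```text
0.021089053972861725 [0.5807 0.0643 0.2221] [ 0.    0.33 -1.45] 26.7917
scene [262 237]
wrist [280 202]
top [260 178]
```

View pics/a_scene.png

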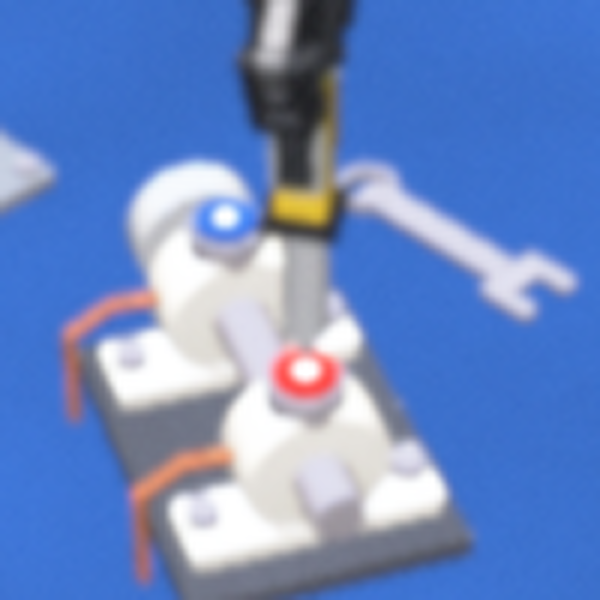

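View pics/a_wrist.png

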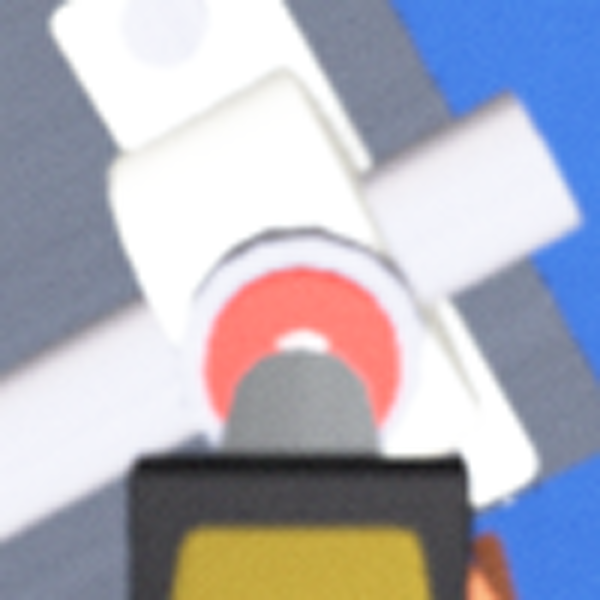

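View pics/a_top.png

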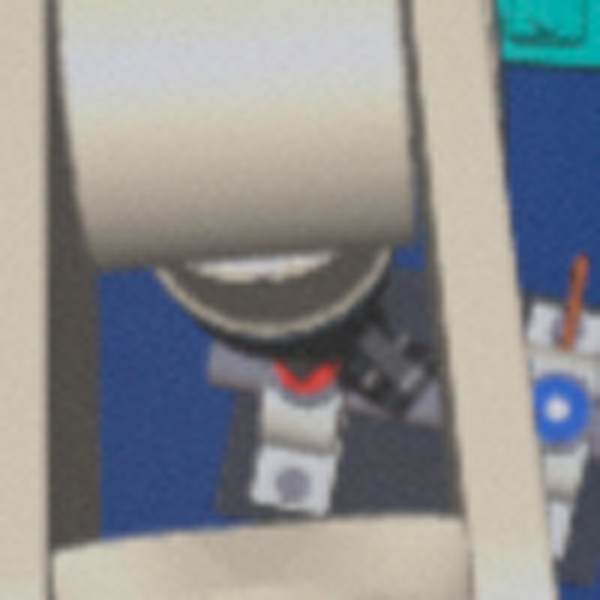

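Run:
```python
from h import *
P=[.5807,.0643]
for n in("scene","wrist"):
    c=pickle.load(open(f"a_{n}.pkl","rb")); X=proj(c,[*P,.098]).astype(int)
    x0,y0=max(X[0]-50,0),max(X[1]-60,0)
    for nm,z in(("pad",.098),("tip",.106),("barrel end",.120),("collar bot",.181),("collar top",.187)):
        print(n,nm,((proj(c,[*P,z])-[x0,y0]+.5)*6-.5).round(0))
    if n=="wrist":
        for a in np.linspace(0,2*np.pi,8,endpoint=False): print("  rim",((proj(c,[P[0]+.01*np.cos(a),P[1]+.01*np.sin(a),.120])-[x0,y0]+.5)*6-.5).round(0))
```

```text
scene pad [308. 368.]
scene tip [307. 353.]
scene barrel end [307. 328.]
scene collar bot [306. 213.]
scene collar top [305. 201.]
wrist pad [303. 364.]
wrist tip [303. 380.]
wrist barrel end [303. 412.]
wrist collar bot [305. 603.]
wrist collar top [305. 629.]
  rim [352. 469.]
  rim [381. 419.]
  rim [364. 364.]
  rim [311. 337.]
  rim [253. 354.]
  rim [225. 405.]
  rim [243. 459.]
  rim [296. 485.]
```

Run:
```python
from h import *
P=np.array([.5807,.0643]); phi=np.radians(50.6); tx=np.array([np.sin(phi),-np.cos(phi)])
c=pickle.load(open("a_wrist.pkl","rb")); x0,y0=230,142
X=proj(c,[*P,.098]).astype(int); x0,y0=X[0]-50,X[1]-60
for dx in(0,-.002):
  for nm,r,z in(("rim",.01,.120),("collar bot",.016,.181),("collar top",.016,.187),("grip bottom",.011,.187)):
    print(dx,nm,((proj(c,[*(P+(r+dx)*tx),z])-[x0,y0]+.5)*6-.5).round(0))
```

```text
0 rim [303. 486.]
0 collar bot [304. 753.]
0 collar top [305. 782.]
0 grip bottom [305. 735.]
-0.002 rim [303. 471.]
-0.002 collar bot [304. 734.]
-0.002 collar top [305. 764.]
-0.002 grip bottom [305. 716.]
```

Run:
```python
from h import *
P=np.array([.5807,.0643]); phi=np.radians(50.6); tx=np.array([np.sin(phi),-np.cos(phi)])
c=pickle.load(open("a_wrist.pkl","rb"))
X=proj(c,[*P,.098]).astype(int); x0,y0=X[0]-50,X[1]-60
for dx in(0,.002):
  for nm,r,z in(("rim",.01,.120),("collar bot",.016,.181),("collar top",.016,.187),("grip bottom",.011,.187)):
    print(dx,nm,((proj(c,[*(P+(-r+dx)*tx),z])-[x0,y0]+.5)*6-.5).round(0))
```

```text
0 rim [303. 336.]
0 collar bot [305. 446.]
0 collar top [305. 468.]
0 grip bottom [305. 519.]
0.002 rim [303. 352.]
0.002 collar bot [305. 466.]
0.002 collar top [305. 488.]
0.002 grip bottom [305. 539.]
```

The probe axis shows about 1.5 mm off along tool x, so I'll correct that. Then lower in steps, watching the force.

```bash
cat >> h.py <<'E'
def favg(bot,get_obs,n=8):
    F=[]
    for _ in range(n): bot.dwell(.03); F.append(get_obs()["wrist_force"])
    return np.mean(F,0),np.std(F,0)
E
python3 - <<'E'
from workcell import *
from h import *
phi=np.radians(50.6); tx=np.array([np.sin(phi),-np.cos(phi)]); P=np.array([.5807,.0643])-.0014*tx
bot.servo_line([*P,.222],velocity=.05); bot.dwell(.3)
b,sd=favg(bot,get_obs,12); print("base",b.round(2),sd.round(2))
z=.222
for z in (.217,.215,.213,.212,.211,.210,.209,.208,.207):
    bot.servo_line([*P,z],velocity=.02); bot.dwell(.1)
    f,_=favg(bot,get_obs,6); o=get_obs(); print(z,o["position"].round(4),(f-b).round(2),round(o["time_s"],1))
    if (f-b)[2]>3.0: break
E
```

```text
base [-0.03  0.13 -1.3 ] [0.42 0.31 0.42]
0.217 [0.5797 0.0652 0.2171] [-0.04  0.06  0.08] 28.6
0.215 [0.5796 0.0652 0.215 ] [-0.18 -0.28  0.19] 29.1
0.213 [0.5797 0.0652 0.2131] [0.57 0.2  1.57] 29.7
0.212 [0.5797 0.0652 0.2121] [0.74 0.05 2.62] 30.2
0.211 [0.5797 0.0652 0.211 ] [0.84 0.33 2.5 ] 30.8
0.21 [0.5797 0.0652 0.21  ] [0.82 0.14 3.43] 31.3
```

Run:
```python
from workcell import *
from h import *
phi=np.radians(50.6); tx=np.array([np.sin(phi),-np.cos(phi)]); P=np.array([.5807,.0643])-.0014*tx
b=np.array([-.03,.13,-1.3])
bot.servo_line([*P,.2094],velocity=.02); bot.dwell(.3)
f,sd=favg(bot,get_obs,30); o=get_obs(); print(o["position"].round(4),(f-b).round(2),sd.round(2),o["gripper_width"],o["time_s"])
for n in("scene","wrist"):
    c=vision.read_camera(n); X=proj(c,[*P,.098]).astype(int)
    x0,y0=X[0]-50,X[1]-60
    cv2.imwrite(f"pics/b_{n}.png",cv2.resize(c["frame"][y0:y0+100,x0:x0+100,::-1],None,fx=6,fy=6,interpolation=cv2.INTER_CUBIC))
    cv2.imwrite(f"pics/bf_{n}.png",c["frame"][:,:,::-1])
```

```text
[0.5796 0.0652 0.2094] [1.28 0.23 3.86] [0.63 0.47 0.5 ] 0.021388644176420005 32.8917
```

View pics/b_scene.png

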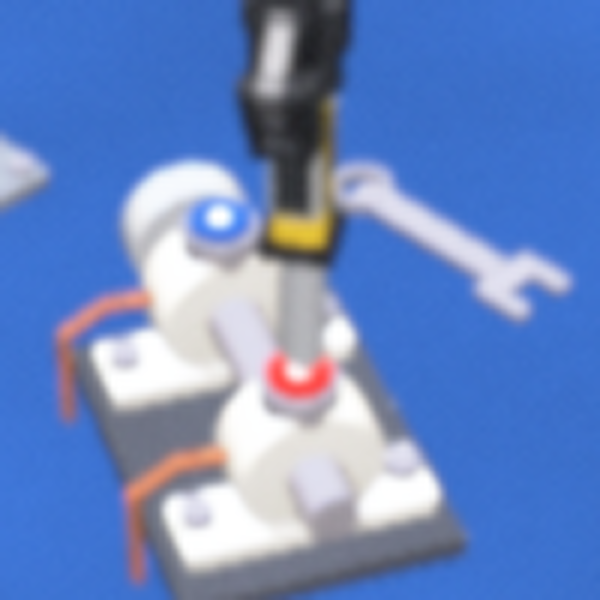

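View pics/b_wrist.png

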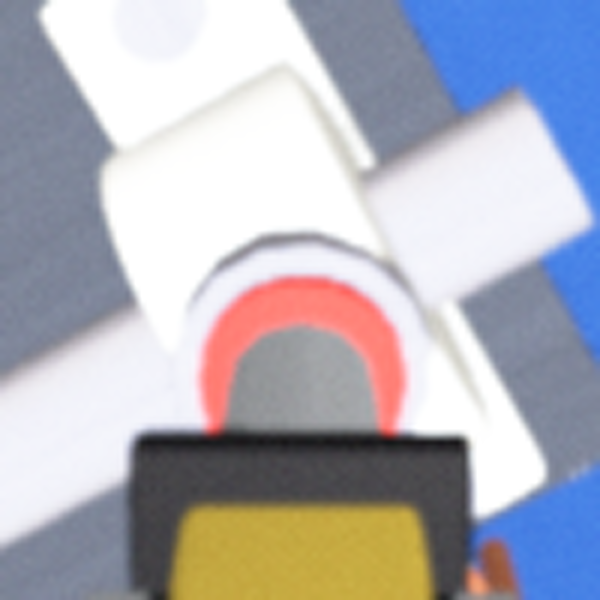

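View pics/bf_scene.png

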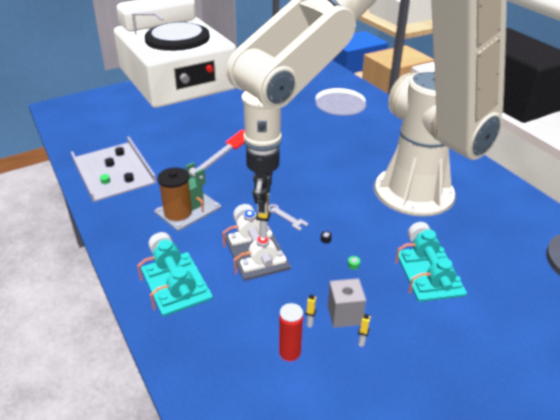

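Run:
```python
import cv2
a=cv2.imread("pics/bf_scene.png")[225:260,245:285]
cv2.imwrite("pics/bz.png",cv2.resize(a,None,fx=16,fy=16,interpolation=cv2.INTER_NEAREST))
```

```text
(no output)
```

View pics/bz.png

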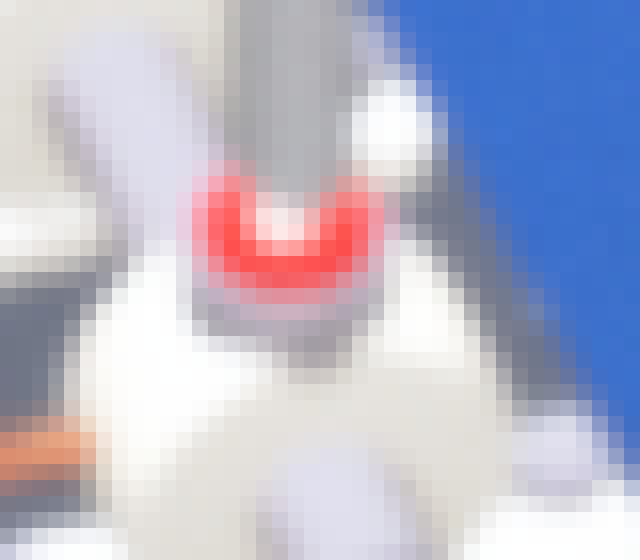

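Run:
```python
from h import *
c=pickle.load(open("a_scene.pkl","rb")); w=pickle.load(open("a_wrist.pkl","rb"))
Z=lambda P:((proj(c,P)-[245,225]+.5)*16-.5).round(0)
pad=np.array([.5806,.0643])
aw=np.array([-.51,-.86])
def circ(ctr,r,z):
    pts=np.array([Z([ctr[0]+r*np.cos(a),ctr[1]+r*np.sin(a),z]) for a in np.linspace(0,6.28,72)])
    return pts.min(0),pts.max(0)
print("pad",circ(pad,.014,.098),"under",circ(pad,.014,.094)); print("dot",circ(pad,.005,.098))
for z in(.107,.109,.112): print("rim",z,circ(pad,.01,z)[1])
print("tip at .0995",circ(pad,.003,.0995))
m=mask(dict(frame=cv2.imread("pics/bf_scene.png")[:,:,::-1].copy()),"red")
for b in blobs(m,10):
    if 245<b[0]<285: r=cv2.boundingRect(b[3]); print("red bbox zoom",[(r[0]-245)*16,(r[1]-225)*16,(r[0]+r[2]-245)*16,(r[1]+r[3]-225)*16])
```

```text
pad (array([205., 155.]), array([382., 272.])) under (array([205., 174.]), array([382., 291.]))
dot (array([262., 192.]), array([325., 234.]))
rim 0.107 [357. 212.]
rim 0.109 [357. 202.]
rim 0.112 [357. 187.]
tip at .0995 (array([274., 193.]), array([313., 218.]))
red bbox zoom [208, 192, 368, 288]
```

Run:
```python
from h import *
c=pickle.load(open("a_scene.pkl","rb"))
phi=np.radians(50.6); tx=np.array([np.sin(phi),-np.cos(phi)]);tz=np.array([np.cos(phi),np.sin(phi)])
pad=np.array([.5806,.0643])
Z=lambda P:((proj(c,P)-[232,190]+.5)*8-.5).round(0)
for h in (0,.005):
  for s in(-1,1):
    for u in (-1,1):
      p=pad+.016*s*tx+.016*u*tz
      print(h,s,u,"bot",Z([*p,.168+h]),"top",Z([*p,.174+h]))
print("pad under bottom",Z([*(pad-.014*np.array([-.51,-.86])),.094]),"dot",Z([*pad,.098]))
f=cv2.imread("pics/bf_scene.png")[190:260,232:302]
cv2.imwrite("pics/bz2.png",cv2.resize(f,None,fx=8,fy=8,interpolation=cv2.INTER_CUBIC))
w=cv2.imread("pics/bf_wrist.png"); cv2.imwrite("pics/bw2.png",cv2.resize(w[160:300,210:350],None,fx=4,fy=4,interpolation=cv2.INTER_CUBIC))
```

```text
0 -1 -1 bot [309. 187.] top [309. 172.]
0 -1 1 bot [291. 252.] top [290. 236.]
0 1 -1 bot [207. 176.] top [207. 160.]
0 1 1 bot [186. 240.] top [186. 225.]
0.005 -1 -1 bot [309. 174.] top [309. 159.]
0.005 -1 1 bot [290. 239.] top [290. 224.]
0.005 1 -1 bot [207. 163.] top [206. 147.]
0.005 1 1 bot [186. 227.] top [186. 212.]
pad under bottom [249. 425.] dot [251. 386.]
```

View pics/bz2.png

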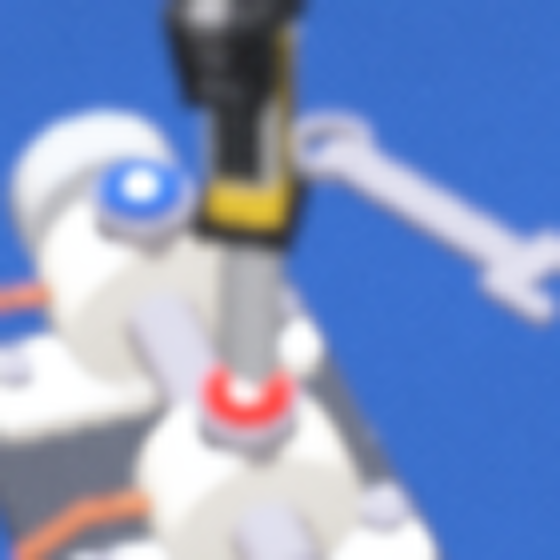

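View pics/bw2.png

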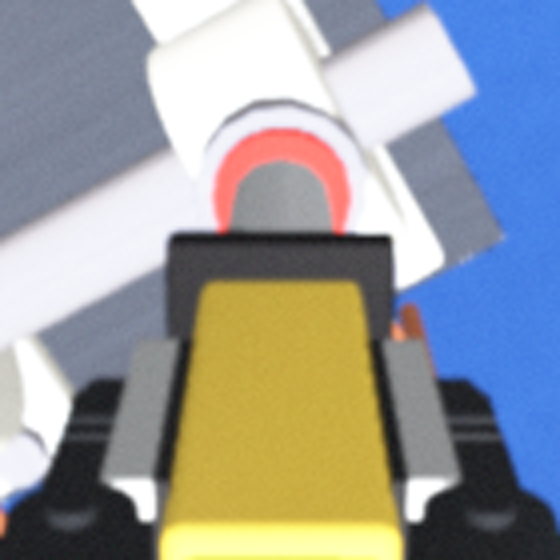

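Run:
```python
from workcell import *
from h import *
w=vision.read_camera("wrist"); pickle.dump(w,open("b_wrist.pkl","wb"))
phi=np.radians(50.6); tx=np.array([np.sin(phi),-np.cos(phi)])
pad=np.array([.5806,.0643]); A=np.array(get_obs()["position"])[:2]
print("TCP-pad along tx",(A-pad)@tx)
r=lambda p,r_,z:((proj(w,[*(p-r_*tx),z])[1]-160+.5)*4-.5).round(1)
print("pad apex pred",r(pad,.014,.098),"boss?")
for h in(0,.003):
  for dx in (0,.002): 
    p=A+dx*tx; print(h,dx,"rim",r(p,.01,.107+h),"colbot",r(p,.016,.168+h),"gripbot",r(p,.011,.174+h),"griptop",r(p,.011,.238+h),"captop",r(p,.0085,.244+h))
f=w["frame"][160:320,210:350,::-1]; cv2.imwrite("pics/bw3.png",cv2.resize(f,None,fx=4,fy=4,interpolation=cv2.INTER_CUBIC)[:600])
col=f[:,70].astype(int); print([tuple(v) for v in col[28:45]]); print([tuple(v) for v in col[55:75]])
```

```text
TCP-pad along tx -0.001342013227228699
pad apex pred 126.4 boss?
0 0 rim 151.6 colbot 224.6 gripbot 272.9 griptop 531.0 captop 596.2
0 0.002 rim 161.8 colbot 237.9 gripbot 286.4 griptop 550.6 captop 616.4
0.003 0 rim 155.8 colbot 231.5 gripbot 280.8 griptop 550.3 captop 618.3
0.003 0.002 rim 166.1 colbot 245.0 gripbot 294.5 griptop 570.3 captop 638.9
[(np.int64(249), np.int64(241), np.int64(241)), (np.int64(251), np.int64(244), np.int64(243)), (np.int64(249), np.int64(241), np.int64(241)), (np.int64(232), np.int64(219), np.int64(236)), (np.int64(139), np.int64(133), np.int64(244)), (np.int64(103), np.int64(111), np.int64(255)), (np.int64(120), np.int64(130), np.int64(255)), (np.int64(119), np.int64(129), np.int64(255)), (np.int64(121), np.int64(130), np.int64(255)), (np.int64(124), np.int64(133), np.int64(255)), (np.int64(129), np.int64(137), np.int64(255)), (np.int64(144), np.int64(146), np.int64(248)), (np.int64(160), np.int64(157), np.int64(193)), (np.int64(162), np.int64(161), np.int64(160)), (np.int64(162), np.int64(157), np.int64(156)), (np.int64(163), np.int64(158), np.int64(1
[... 252 characters left out ...]
, np.int64(31), np.int64(31)), (np.int64(43), np.int64(39), np.int64(39)), (np.int64(59), np.int64(55), np.int64(57)), (np.int64(68), np.int64(64), np.int64(66)), (np.int64(76), np.int64(70), np.int64(73)), (np.int64(77), np.int64(73), np.int64(75)), (np.int64(75), np.int64(69), np.int64(70)), (np.int64(75), np.int64(71), np.int64(73)), (np.int64(75), np.int64(72), np.int64(72)), (np.int64(73), np.int64(70), np.int64(74)), (np.int64(69), np.int64(85), np.int64(92)), (np.int64(64), np.int64(122), np.int64(141)), (np.int64(66), np.int64(161), np.int64(185)), (np.int64(63), np.int64(167), np.int64(195)), (np.int64(64), np.int64(168), np.int64(196)), (np.int64(66), np.int64(168), np.int64(196))]
```

The wrist-image rows put the tip within about 1 mm of the dot centre. The force of 3.9 N gives roughly 5 to 5.7 mm of travel, and geometry gives roughly 4.6 to 5 mm. The full scene picture shows everything else undisturbed, so I'm handing in.

Run:
```python
from workcell import *
o=get_obs(); print(o["time_s"],o["gripper_width"],o["wrist_force"]); hand_in()
```

```text
33.0417 0.021437944574248254 [ 1.01583296 -0.18636519  2.62305947]
the job is handed in; nothing more can be done
```

I pumped the lever four full strokes, then took the yellow probe from its holder. I handed in at about 33 s with it held on the red pad's white dot. No verdict was reported.

- **Pump:** Each stroke met the stop at 34–37 N. After every stroke the scene picture showed the paddle back at its rest position to within 0.1 pixel.
- **Press:** The last averaged force was 3.9 N, and contact began at the predicted height. That puts the tip about 4.6 to 5.7 mm in, close to half way.
- **Position on the dot:** The wrist camera puts the tip within about 1 mm of the dot's centre, with the probe about 1° from upright.
- **Check that disagreed:** The scene camera showed the probe's collar and barrel end about 1 to 2 pixels (3–6 mm) higher on the pad than they should be. I put this down to blur and calibration, because the contact height, the spring force and the wrist picture all agreed with each other.
- **Other objects:** The specimens, spray can and wrench looked undisturbed in the last scene picture. I did not measure them again.

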